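Unlock the probe case and show the open padlock to the scanner

ROBOT

A 6-joint arm with a two-finger parallel gripper is mounted at the origin on the work surface. World frame = base frame: x ahead of the robot, y to its left, z up, the work surface at z = 0. Lengths are in m, angles in rad, forces in N, time in s.
With the tool pointing down it reaches from about 0.3 to 0.775 m from the base axis. Payload 14.6 kg.
Tool frame: the origin (TCP) lies on the centre line of the jaws, within the pads' length; the fingertips stand 11 mm ahead of it and the grasp point (between the pads) lies 8 mm behind it; y points along the fingers, x is the direction in which the jaws open and shut, and the axes are right-handed (so a half turn about y gives the same grasp; the last joint's range is limited). The gripper opens to 94 mm and grips with 3 to 60 N. Pads are 16 mm wide; open, the fingers measure 119 mm over their backs; the gripper's body (75 mm by 177 mm) begins 78 mm behind the grasp point.
Start: joints at [-1.246, 0.3, 1.521, -0, 1.321, -0.067], TCP at [0.21, -0.508, 0.216] pointing down, gripper open.
Joint ranges: [-3.03, 3.03], [-0.79, 2.21], [0.23, 2.52], [-1.04, 4.18], [0, 3.07], [-2.55, 2.55]. Speed limits (rad/s): [2.22, 2.22, 2.57, 3.14, 3.14, 3.14].

INTERFACE

Orientations are given as [roll, pitch, yaw] about the fixed x, y, z axes, in that order (R = Rz(yaw) Ry(pitch) Rx(roll)).
In Python, from station import ctrl, imaging gives the robot as it stands. The module is installed in compiled form; this text tells all that it offers.
- The arm moves only by the tool apply_moves, never from a script. Its argument "deltas" is a list of rows, each an object with "dp": the shift along the tool's x, y, z in m, a list of three; "roll": the turn about the tool's y in rad; "grip": the closure, from -1 (fully open) to 1 (shut). In form: [{"dp": [tx, ty, tz], "roll": roll, "grip": grip}, ...]. A call has 1 to 10 rows; each row shifts and turns the commanded pose from where the row before left it, along the tool's axes as they then stand; what a row does not reach is not made up. A row lasts 1/8 s, in which the tool goes at most 62.5 mm and 10.7 degrees, less where a joint would pass 70% of its speed; a pose out of reach is approached as far as the arm can. A call with a gripper value outside its range is refused whole. The fingers move at their own pace and stop on an object; "newtons" is the grip in N (left out, the last holds). Time passes only in rows, so rows that do not move let the fingers close. It gives the time, the measured TCP pose, the force and the opening at its end, in the units of the state.
- ctrl.get_obs(): the state, without advancing time (a new reading comes with each control period).
- imaging.camera(name): name is "scene" or "side" or "wrist"; returns the picture (384x512x3 uint8, blue, green, red); there is no depth.
- imaging.camera_info(name): a dict with "K" (3x3 intrinsics, pixels), "world_from_camera" (4x4, takes a point from camera to world coordinates). Camera axes: x right, y down, z forward; pixel columns grow to the right and rows downward; lengths in m; the calibration is good to about 2 mm. A picture is of the moment at which its call begins: read the wrist's pose just before it. camera_info takes no time and is no camera call; for the wrist camera it gives the pose at the moment of the call.
- ctrl.hand_in(): hands the job in, once; it reports no verdict.
The state is a dict: "time_s": time; "qpos": joint angles; "joint_vel": joint speeds; "tau": joint torques, N m; "ee_pos": TCP position; "eef_rot": TCP orientation; "force": force on the tool from outside, world axes, zero at the start; "moment": the same for the moment, N m; "grip_width": finger opening in m.
Only numpy, scipy, OpenCV 4.12 (cv2) and the standard library are available. Lean on these libraries where they do the work, as an engineer would, in place of code of your own. Each camera call takes 0.05 s, during which the arm holds its last target. There are 200 camera calls.

TASK

The probe case is locked with a dial padlock: turn the dial clockwise, click by click, until its white pointer clicks into the notch at the red mark, then pull the shackle fully out of the lock. Take the opened lock out of the hasp and hold it level, dial up, about 15 cm above the middle of the yellow pad in front of the scan head. Finish while still holding it there in the gripper, and leave everything else where it is.

Things in the scene. Friction and masses are not known exactly. Their poses are not given: they have to be found in the camera images.
- case: Fixed dark grey probe case, 220 x 180 x 45 mm (its x, y, z), origin at the centre of its underside. On the lid, centred at case x = +30 mm, is a 12 mm high aluminium seat (92 x 62 mm) where the padlock lies with 1.5 mm play: a 12 mm wall behind its back (+x) end with cheeks round the back corners (15 mm long), an 18 mm post at its front +y corner. The lock's long sides are free in the middle.
- hasp (a point): Hasp eye fixed on the case: blue arch, point at the middle of its opening. 6 mm thick (x), 26 mm wide, 26 mm high above the seat, opening 16 mm wide and 20 mm high; stands 1.5 mm before the lock's front (-x) face at lock y = -15 mm. The shackle's short leg passes through it, so the lock cannot be lifted until the shackle is out; it also stops the lock body when the shackle is pulled.
- lock: Loose brass dial padlock, about 0.36 kg, lying on its back, dial up: body 70 x 50 x 26 mm (its x, y, z), origin at the centre of its underside (57 mm above the table at the start), x pointing from the shackle end to the back, same heading as the case (its play lets it swing about 0.06 rad). The dial is on the middle of its top face, dial top 43 mm above the underside. A red mark on the top face lies on the -x side of the dial.
- dial_grip (a point): Centre of the black round knurled dial at half its height, 35 mm above the lock's underside. Dial 36 mm diameter, 16 mm high, its underside 1 mm above the lock's top face. The frame turns with the dial: its -x axis points along the white pointer line on the dial's top.
- dial (a joint): Dial angle on the lock (rad), positive counter-clockwise from above; 0: white pointer at the red mark (towards the shackle), the only notch that frees the shackle. Starts 0.85 to 2.3, so turn clockwise. 12 notches, one each 30 degrees (0.524 rad), felt as clicks: a spring snaps the dial into the nearest; about 0.06 N m to leave one. No stop at the mark. The shackle is free within about 0.15 of 0.
- shackle_bow (a point): Middle of the shackle's bow on the bar's centre line: 80 mm before (-x of) the lock's origin when shut, 104 mm when open, 13 mm above the lock's underside, 25 mm above the lid. The steel shackle is a level U of 8 mm round bar, legs at lock y = +15 and -15 mm (38 mm over the outsides), straight to 68 mm before the lock's origin when shut. Grip it across both legs or on the bow.
- shackle (a joint): How far the shackle is pulled out of the lock towards the lock's -x (m): 0 shut, 0.024 fully out at its stop. Friction of about 3 N holds it where it is left. With the dial away from the mark it moves only about 2 mm. From about 0.016 on its short leg is clear of the hasp eye and the lock lifts straight up.
- scan_stand: Fixed scan stand: dark base plate 300 x 180 x 8 mm, origin on its underside below the middle of the yellow pad (90 x 90 mm with a black cross; the plate reaches from x = -90 to +210 mm). A column at x = +180 mm carries the grey scan head (45 x 110 x 60 mm, 125 to 185 mm above the table, front face at x = +157 mm), facing the space above the pad. The calibration ball stands on the plate.
- pad (a point): Middle of the yellow pad's upper face, 9 mm above the table; axes as the scan stand.
- ring_gauge: Bystander: loose steel ring, 38 mm diameter, 14 mm high, on the case lid's back left corner; origin under its centre.
- cal_ball: Bystander: white calibration ball on a foot, 28 mm diameter, 45 mm high, on the scan stand's plate; origin under its centre.
- mug: Bystander: blue mug, 76 mm diameter, 90 mm high, at the right; origin under its centre.
- screwdriver: Bystander: screwdriver lying between case and stand; origin at its middle underside, x along it.
- stylus_jar: Bystander: small pale jar, 36 mm diameter, 60 mm high, between and beyond case and stand; origin under its centre.
- wrench: Bystander: wrench lying at the left; origin at its middle underside, x along it.
Things that resemble listed ones, but are neither listed nor needed, are in the scene too. Leave any pink look-alike of the lock alone.

How it is judged:
By the outcome, as a careful person would: the job done as asked, in the order asked, and still so for the second after the job is handed in, while the arm keeps its last pose, push and grip.
It also fails if it takes over 58 s, if anything falls off the work surface, if the arm or the gripper's body presses on something with over 40 N, if the wrist force passes 120 N, or if a joint passes its speed limit or range.

## Working session

There is one attempt and no reset: what is moved stays moved. The work goes in short steps, Python scripts to look and compute and a tool call to move; the robot and the scene stay as the last step left them, time stands still between calls to the robot, and variables do not carry over. Pictures are saved under pics/ and viewed, about 8 in all and at most 12, crops included, and the job is handed in when it is done.

Besides the shell and the picture viewer there is one more tool, called after "Call:" in YAML: its name, and indented under it one key for each argument. apply_moves: Moves the arm, as the interface text tells. Its arguments: {"type":"object","properties":{"deltas":{"type":"array"},"newtons":{"type":"number"}},"required":["deltas"]}

```bash
mkdir -p pics
python3 - <<'E'
from station import ctrl, imaging
import cv2, numpy as np
print(ctrl.get_obs())
for n in ["scene","side","wrist"]:
    i=imaging.camera_info(n); print(n,np.round(i["K"],1).tolist(),np.round(i["world_from_camera"],3).tolist())
a=imaging.camera("scene"); b=imaging.camera("side"); 
cv2.imwrite("pics/a.png",a); cv2.imwrite("pics/b.png",b)
cv2.imwrite("pics/ab.png",cv2.resize(np.vstack([a,b]),(512,768))[:,:])
cv2.imwrite("pics/a2.png",cv2.resize(a,(800,600),interpolation=cv2.INTER_CUBIC))
cv2.imwrite("pics/b2.png",cv2.resize(b,(800,600),interpolation=cv2.INTER_CUBIC))
E
```

```text
{'time_s': 0.0, 'qpos': array([-1.24559069e+00,  3.00454300e-01,  1.52156490e+00, -3.06489225e-05,
        1.32072258e+00, -6.65775256e-02]), 'joint_vel': array([ 9.98325987e-04,  1.41566080e-03, -6.69081158e-04,  1.65017031e-03,
        1.73718026e-05, -1.04888801e-03]), 'tau': array([ 3.46204279e-04, -5.31800687e+01, -3.52739918e+01,  7.08630262e-02,
        2.44083098e-02, -9.97927509e-05]), 'ee_pos': array([ 0.20993188, -0.50808815,  0.21590239]), 'eef_rot': array([-1.57074950e+00,  1.14855543e-03, -1.17900553e+00]), 'force': array([-0.65613516, -0.12790516,  1.08007619]), 'moment': array([-0.00988536, -0.00464963,  0.01008574]), 'grip_width': 0.09336812509340509}
scene [[370.4, 0.0, 253.7], [0.0, 370.4, 191.7], [0.0, 0.0, 1.0]] [[-0.031, 0.749, -0.661, 1.207], [0.999, 0.028, -0.015, 0.014], [0.007, -0.661, -0.75, 0.837], [0.0, 0.0, 0.0, 1.0]]
side [[406.4, 0.0, 266.2], [0.0, 406.4, 201.1], [0.0, 0.0, 1.0]] [[-0.927, -0.219, 0.303, 0.215], [-0.374, 0.502, -0.78, 0.877], [0.019, -0.836, -0.548, 0.71], [0.0, 0.0, 0.0, 1.0]]
wrist [[310.2, 0.0, 254.2], [0.0, 310.2, 197.8], [0.0, 0.0, 1.0]] [[0.382, -0.89, -0.25, 0.284], [-0.924, -0.368, -0.103, -0.479], [-0.0, 0.27, -0.963, 0.385], [0.0, 0.0, 0.0, 1.0]]
```

View pics/a2.png

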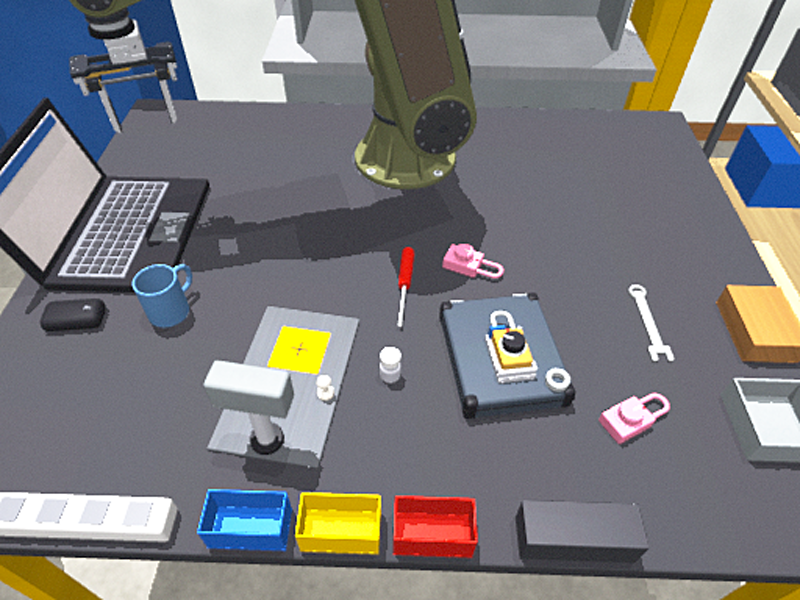

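View pics/b2.png

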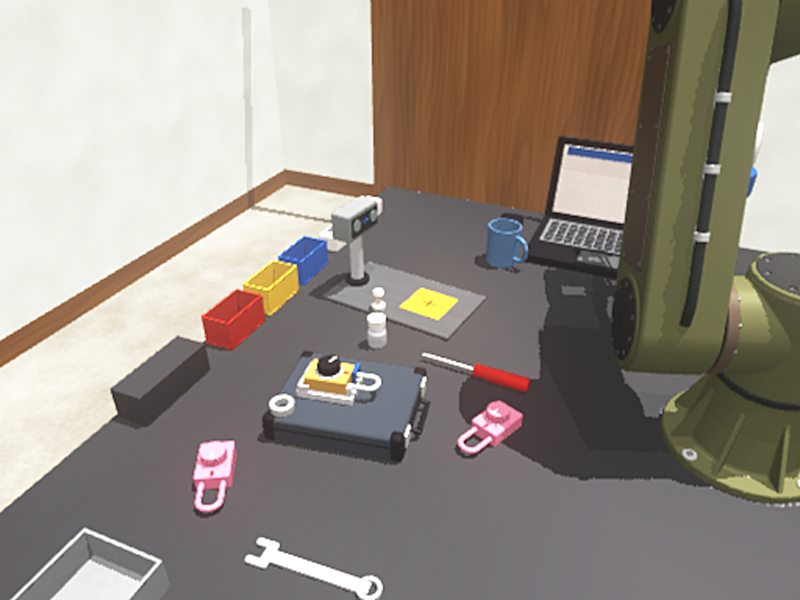

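The scene view shows the padlock with its black dial at about (512,343) of the enlarged picture, the shackle towards the robot, the yellow pad at (299,349), and the ring on the case's back left corner at (558,380). The side view agrees. Next I measure.

```bash
cat > h.py <<'E'
import numpy as np, cv2
from station import ctrl, imaging
def ray(info,uv):
    K=np.array(info["K"]);T=np.array(info["world_from_camera"])
    d=T[:3,:3]@np.linalg.solve(K,[uv[0],uv[1],1.]);return T[:3,3],d/np.linalg.norm(d)
def onplane(info,uv,z):
    o,d=ray(info,uv);return o+d*(z-o[2])/d[2]
def tri(*ps):
    A=np.zeros((3,3));b=np.zeros(3)
    for o,d in ps:
        P=np.eye(3)-np.outer(d,d);A+=P;b+=P@o
    x=np.linalg.solve(A,b);return x,[np.linalg.norm((np.eye(3)-np.outer(d,d))@(x-o)) for o,d in ps]
def blobs(img,lo,hi,box,amin=15):
    x0,y0,x1,y1=box;h=cv2.cvtColor(img,cv2.COLOR_BGR2HSV)
    m=cv2.inRange(h,lo,hi);mm=np.zeros_like(m);mm[y0:y1,x0:x1]=m[y0:y1,x0:x1]
    c,_=cv2.findContours(mm,cv2.RETR_EXTERNAL,cv2.CHAIN_APPROX_NONE)
    return sorted([k for k in c if cv2.contourArea(k)>=amin],key=cv2.contourArea,reverse=True)
def cen(c):
    m=cv2.moments(c);return np.array([m["m10"]/m["m00"],m["m01"]/m["m00"]])
def tool(obs):
    from scipy.spatial.transform import Rotation as R
    return R.from_euler("xyz",obs["eef_rot"]).as_matrix()
E
python3 - <<'E'
from h import *
a=cv2.imread("pics/a.png");b=cv2.imread("pics/b.png");A=imaging.camera_info("scene");B=imaging.camera_info("side")
s=1/1.5625
def bx(x0,y0,x1,y1): return [int(v*s) for v in (x0,y0,x1,y1)]
Y=((20,120,120),(35,255,255))
pa=blobs(a,*Y,bx(260,315,340,385))[0];pb=blobs(b,*Y,bx(390,280,465,325))[0]
print("pad",cen(pa),onplane(A,cen(pa),.009),onplane(B,cen(pb),.009),tri(ray(A,cen(pa)),ray(B,cen(pb))))
for I,c in((A,pa),(B,pb)):
    r=np.array([onplane(I,p[0],.009)[:2] for p in c]); print(cv2.minAreaRect((r*1000).astype(np.float32)))
K=((0,0,0),(180,255,45))
da=blobs(a,*K,bx(490,320,535,360));db=blobs(b,*K,bx(308,345,350,378))
for n,I,d in(("A",A,da),("B",B,db)):
    print(n,[ (cen(k).round(1),cv2.contourArea(k),onplane(I,cen(k),.093).round(4)) for k in d[:3]])
if da and db: print(tri(ray(A,cen(da[0])),ray(B,cen(db[0]))))
# ring (white) centre
print("ring",onplane(A,(558*s,380*s),.059),onplane(B,(282*s,404*s),.059))
# case lid near corners
for p in((443,304),(537,294),(573,392),(463,405)): print(onplane(A,(p[0]*s,p[1]*s),.045).round(3))
E
```

```text
pad [191.1865349  223.55898703] [ 0.60074621 -0.17195886  0.009     ] [ 0.59435607 -0.17037108  0.009     ] (array([ 0.5967051 , -0.17377047,  0.00538714]), [np.float64(0.001403088822772099), np.float64(0.0014030888227721664)])
((599.07666015625, -171.92388916015625), (90.84796142578125, 90.00133514404297), 81.959228515625)
((595.8399658203125, -172.4571075439453), (90.60238647460938, 89.85787200927734), 82.10281372070312)
A [(array([327.5, 222.9]), 21.5, array([0.6478, 0.1862, 0.093 ]))]
B []
ring [0.68270067 0.26176283 0.059     ] [0.66964186 0.26490575 0.059     ]
[0.516 0.083 0.045]
[0.485 0.256 0.045]
[0.695 0.287 0.045]
[0.726 0.109 0.045]
```

Call:
apply_moves:
  deltas:
    - {"dp": [-0.0297, -0.002, 0.0417], "roll": 0, "grip": -1}
    - {"dp": [-0.0297, -0.002, 0.0417], "roll": 0, "grip": -1}
    - {"dp": [-0.0297, -0.002, 0.0417], "roll": 0, "grip": -1}
    - {"dp": [-0.0297, -0.002, 0.0417], "roll": 0, "grip": -1}
    - {"dp": [-0.0297, -0.002, 0.0417], "roll": 0, "grip": -1}
    - {"dp": [-0.0297, -0.002, 0.0417], "roll": 0, "grip": -1}
    - {"dp": [-0.0297, -0.002, 0.0417], "roll": 0, "grip": -1}
    - {"dp": [-0.0297, -0.002, 0.0417], "roll": 0, "grip": -1}

```text
time_s: 1.1
ee_pos: [0.4282, -0.1597, 0.2324]
eef_rot: [-1.571, 0.0, -1.179]
force: [-0.0, -0.4, 0.4]
grip_width: 0.094
```

Call:
apply_moves:
  deltas:
    - {"dp": [-0.0297, -0.002, 0.0417], "roll": 0, "grip": -1}
    - {"dp": [-0.0297, -0.002, 0.0417], "roll": 0, "grip": -1}
    - {"dp": [-0.0297, -0.002, 0.0417], "roll": 0, "grip": -1}
    - {"dp": [-0.0297, -0.002, 0.0417], "roll": 0, "grip": -1}
    - {"dp": [-0.0297, -0.002, 0.0417], "roll": 0, "grip": -1}
    - {"dp": [-0.0297, -0.002, 0.0417], "roll": 0, "grip": -1}
    - {"dp": [-0.0297, -0.002, 0.0417], "roll": 0, "grip": -1}
    - {"dp": [-0.0297, -0.002, 0.0417], "roll": 0.1, "grip": -1}
    - {"dp": [0, 0, 0], "roll": 0.13, "grip": -1}
    - {"dp": [0, 0, 0], "roll": 0, "grip": -1}

```text
time_s: 2.35
ee_pos: [0.6451, 0.1859, 0.2476]
eef_rot: [-1.572, -0.0, -1.408]
force: [-0.5, -0.6, -0.4]
grip_width: 0.0938
```

Run:
```python
from h import *
o=ctrl.get_obs();print(o["time_s"],o["ee_pos"],o["eef_rot"],o["qpos"].round(3))
w=imaging.camera("wrist");cv2.imwrite("pics/w1.png",w)
cv2.imwrite("pics/w1b.png",cv2.resize(w,(800,600),interpolation=cv2.INTER_CUBIC))
```

```text
2.35 [0.64508323 0.1859049  0.24759271] [-1.57212321e+00 -9.91762546e-05 -1.40777087e+00] [ 0.226  0.565  1.076 -0.     1.502  1.634]
```

View pics/w1b.png

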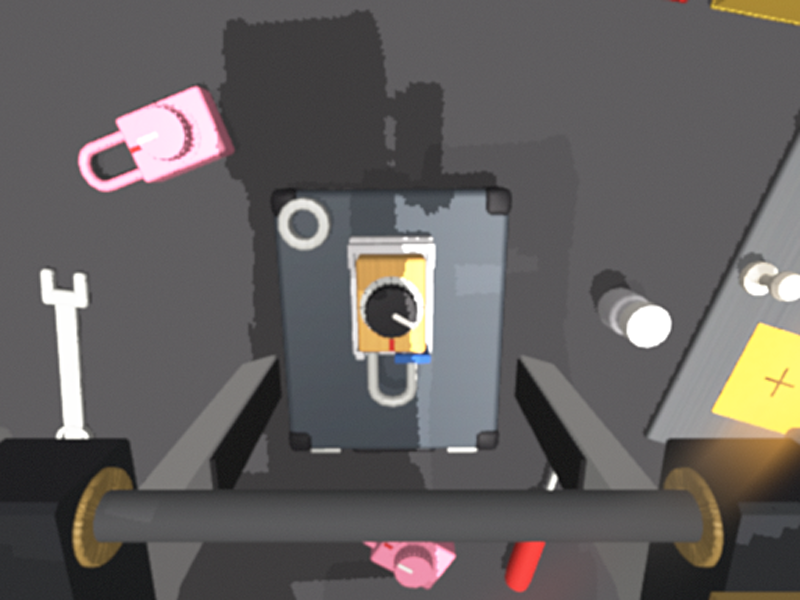

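The wrist view shows the lock: dial at (391,309), white pointer towards lower right (415,325), red mark below at (392,345), so the angle looks like about +1.05 rad (two notches). The ring sits at the back left corner, clear of the lock. Now the precise values.

Run:
```python
from h import *
w=cv2.imread("pics/w1.png");I=imaging.camera_info("wrist");s=1/1.5625
b=[int(v*s) for v in(345,235,440,420)]
P=lambda c,z:np.array([onplane(I,p[0],z)[:2] for p in c])
y=blobs(w,(10,90,90),(32,255,255),b)
for c in y[:2]:
    r=cv2.minAreaRect((P(c,.083)*1000).astype(np.float32));print("brass",r)
k=blobs(w,(0,0,0),(180,255,60),[int(v*s) for v in(358,275,424,342)])
for c in k[:2]:
    print("dial",cv2.minEnclosingCircle((P(cv2.convexHull(c),.1)*1000).astype(np.float32)),cv2.contourArea(c))
m=blobs(w,(0,0,150),(180,70,255),[int(v*s) for v in(372,292,412,334)],3)
for c in m[:3]: q=P(c,.1)*1000;print("white",cen(c)/s,q.mean(0),cv2.fitLine(q.astype(np.float32),2,0,.01,.01).ravel())
r=blobs(w,(0,120,80),(6,255,255),b,3)+blobs(w,(172,120,80),(180,255,255),b,3)
for c in r[:2]: print("red",cen(c)/s,onplane(I,cen(c),.083))
# case edges at lid z .045
for p in((287,300),(289,400),(503,300),(499,400),(350,190),(440,190)): print(p,onplane(I,np.array(p)*s,.045).round(4))
# bow outer bottom & inner
for p in((393,405),(393,392),(369,372),(416,372)): print("sh",p,onplane(I,np.array(p)*s,.070).round(4))
print("ring",onplane(I,np.array((303,223))*s,.059))
cv2.imwrite("pics/w1c.png",cv2.resize(w[145:270,210:300],None,fx=4.5,fy=4.5,interpolation=cv2.INTER_CUBIC))
```

```text
brass ((634.2733154296875, 187.9234619140625), (71.53723907470703, 47.49760055541992), 9.43538761138916)
brass ((616.5087280273438, 160.49050903320312), (27.466949462890625, 2.2872228622436523), 10.231424331665039)
dial ((634.8600463867188, 187.45294189453125), 18.047945022583008) 592.5
white [401.05633803 319.43955399] [629.4289954  178.81567068] [3.4742391e-01 9.3770820e-01 6.2942902e+02 1.7881567e+02]
red [390.95394737 344.70942982] [0.60433878 0.18240074 0.083     ]
(287, 300) [0.6143 0.2679 0.045 ]
(289, 400) [0.528  0.2573 0.045 ]
(503, 300) [0.6423 0.0991 0.045 ]
(499, 400) [0.5569 0.083  0.045 ]
(350, 190) [0.7064 0.2304 0.045 ]
(440, 190) [0.7174 0.1642 0.045 ]
sh (393, 405) [0.5503 0.1721 0.07  ]
sh (393, 392) [0.5613 0.1739 0.07  ]
sh (369, 372) [0.5749 0.1949 0.07  ]
sh (416, 372) [0.5808 0.1592 0.07  ]
ring [0.67822283 0.25975952 0.059     ]
```

View pics/w1c.png

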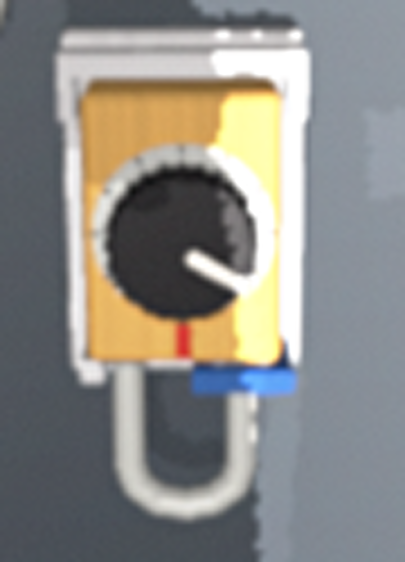

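Two notches confirmed (line fit 1.05 rad); lock heading 0.165 rad, dial centre (0.6345, 0.1877). I'll grip so that the 1.047 rad turn ends aligned for the shackle.

Call:
apply_moves:
  deltas:
    - {"dp": [0, 0.015, 0], "roll": -0.1745, "grip": -0.3}
    - {"dp": [0, 0.015, 0], "roll": -0.1745, "grip": -0.3}
    - {"dp": [0, 0.015, 0], "roll": -0.1745, "grip": -0.3}
    - {"dp": [0, 0.015, 0], "roll": -0.1745, "grip": -0.3}
    - {"dp": [0, 0.015, 0], "roll": -0.1745, "grip": -0.3}
    - {"dp": [0, 0.015, 0], "roll": -0.1745, "grip": -0.3}
    - {"dp": [-0.0105, 0.0, -0.002], "roll": 0, "grip": -0.3}
    - {"dp": [0, 0.02, 0], "roll": 0, "grip": -0.3}
    - {"dp": [0, 0.02, 0], "roll": 0, "grip": -0.3}
    - {"dp": [0, 0, 0], "roll": 0, "grip": -0.3}
  newtons: 25

```text
time_s: 3.65
ee_pos: [0.6338, 0.1872, 0.1171]
eef_rot: [-1.572, 0.002, -0.363]
force: [0.6, -0.4, 0.0]
grip_width: 0.0606
```

Call:
apply_moves:
  deltas:
    - {"dp": [0.0005, 0.0195, 0.0005], "roll": 0, "grip": -0.3}
    - {"dp": [0, 0, 0], "roll": 0, "grip": -0.3}
    - {"dp": [0, 0, 0], "roll": 0, "grip": 1}
    - {"dp": [0, 0, 0], "roll": 0, "grip": 1}
    - {"dp": [0, 0, 0], "roll": 0, "grip": 1}
    - {"dp": [0, 0, 0], "roll": 0, "grip": 1}
    - {"dp": [0, 0, 0], "roll": 0, "grip": 1}

```text
time_s: 4.53
ee_pos: [0.6337, 0.1886, 0.0993]
eef_rot: [-1.572, 0.004, -0.361]
force: [-15.6, 2.8, 7.6]
grip_width: 0.0352
```

Call:
apply_moves:
  deltas:
    - {"dp": [-0.0008, 0, 0], "roll": 0, "grip": 1}
    - {"dp": [0, 0, 0], "roll": 0.15, "grip": 1}
    - {"dp": [0, 0, 0], "roll": 0.15, "grip": 1}
    - {"dp": [0, 0, 0], "roll": 0.15, "grip": 1}
    - {"dp": [0, 0, 0], "roll": 0.15, "grip": 1}
    - {"dp": [0, 0, 0], "roll": 0.15, "grip": 1}
    - {"dp": [0, 0, 0], "roll": 0.15, "grip": 1}
    - {"dp": [0, 0, 0], "roll": 0.147, "grip": 1}
    - {"dp": [0, 0, 0], "roll": 0, "grip": 1}

```text
time_s: 5.65
ee_pos: [0.6342, 0.1879, 0.0994]
eef_rot: [-1.572, -0.0, -1.411]
force: [-5.0, -2.5, 3.6]
grip_width: 0.0351
```

Call:
apply_moves:
  deltas:
    - {"dp": [0, 0, 0], "roll": 0, "grip": -0.3}
    - {"dp": [0, 0, 0], "roll": 0, "grip": -0.3}
    - {"dp": [0, -0.01, 0], "roll": 0, "grip": -0.3}
    - {"dp": [0, -0.03, 0], "roll": 0, "grip": -0.3}
    - {"dp": [0, -0.04, 0], "roll": 0, "grip": -0.3}
    - {"dp": [0, -0.02, 0], "roll": 0, "grip": -0.3}
    - {"dp": [0, 0, 0], "roll": 0, "grip": -0.3}

```text
time_s: 6.52
ee_pos: [0.6352, 0.1882, 0.2011]
eef_rot: [-1.567, 0.0, -1.409]
force: [-0.2, -0.2, -1.1]
grip_width: 0.0612
```

Run:
```python
from h import *
o=ctrl.get_obs();print(o["time_s"],o["ee_pos"],o["eef_rot"],o["force"])
I=imaging.camera_info("wrist");w=imaging.camera("wrist");cv2.imwrite("pics/w2.png",w)
T=I["world_from_camera"];K=I["K"]
def px(p):
    q=np.linalg.inv(T)@np.r_[p,1];u=K@q[:3];return u[:2]/u[2]
c=px([.6345,.1877,.1]).astype(int);print(c)
x0=max(c[0]-80,0);y0=max(c[1]-80,0)
cv2.imwrite("pics/w2c.png",cv2.resize(w[y0:y0+180,x0:x0+160],None,fx=3.3,fy=3.3,interpolation=cv2.INTER_CUBIC))
b=[c[0]-60,c[1]-70,c[0]+60,c[1]+100]
P=lambda c,z:np.array([onplane(I,p[0],z)[:2] for p in c])
for k in blobs(w,(10,90,90),(32,255,255),b)[:3]: print("brass",cv2.minAreaRect((P(k,.083)*1000).astype(np.float32)))
for k in (blobs(w,(0,120,80),(6,255,255),b,3)+blobs(w,(172,120,80),(180,255,255),b,3))[:2]: print("red",cen(k),onplane(I,cen(k),.083))
for k in blobs(w,(0,0,150),(180,70,255),[c[0]-22,c[1]-22,c[0]+22,c[1]+30],3)[:4]:
    q=P(k,.1)*1000;f=cv2.fitLine(q.astype(np.float32),2,0,.01,.01).ravel();print("white",cen(k)-[x0,y0],q.mean(0),np.arctan2(f[1],f[0])-.165)
```

```text
6.525 [0.63515463 0.18822615 0.20112609] [-1.56719912e+00  2.49949697e-04 -1.40898416e+00] [-0.19772376 -0.15286316 -1.14720687]
[253 203]
brass ((636.060546875, 187.65184020996094), (69.57261657714844, 47.655120849609375), 9.347630500793457)
brass ((610.3311157226562, 174.60299682617188), (16.575172424316406, 11.874463081359863), 10.018475532531738)
red [255. 227.] [0.60603406 0.18183121 0.083     ]
white [97.99076923 82.08307692] [638.34206735 172.17077976] 0.08723004
white [63.67399267 68.67216117] [640.44606795 204.29962066] -0.3236845
white [81.5625     91.14583333] [624.85682926 185.33453152] 0.00537993
```

View pics/w2c.png

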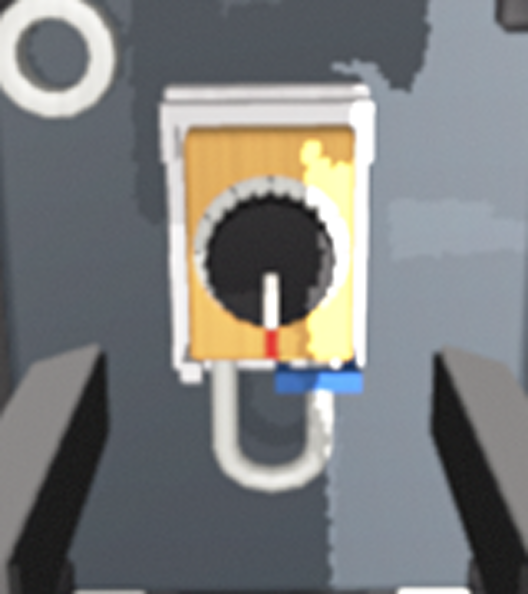

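The crop shows the white pointer line exactly on the red mark (line fit 0.005 rad off). Next I grip the shackle across its legs.

Call:
apply_moves:
  deltas:
    - {"dp": [0.0005, 0, -0.029], "roll": 0, "grip": -0.3}
    - {"dp": [0.0005, 0, -0.028], "roll": 0, "grip": -0.3}
    - {"dp": [0, 0.03, 0], "roll": 0, "grip": -0.3}
    - {"dp": [0, 0.03, 0], "roll": 0, "grip": -0.3}
    - {"dp": [0, 0.03, 0], "roll": 0, "grip": -0.3}
    - {"dp": [0, 0.02, 0], "roll": 0, "grip": -0.3}
    - {"dp": [0, 0.0, 0], "roll": 0, "grip": -0.3}
  newtons: 30

```text
time_s: 7.45
ee_pos: [0.5772, 0.1776, 0.0865]
eef_rot: [-1.575, -0.0, -1.409]
force: [0.7, 0.6, -0.3]
grip_width: 0.0609
```

Call:
apply_moves:
  deltas:
    - {"dp": [0, 0.014, 0.001], "roll": 0, "grip": -0.3}
    - {"dp": [0, 0, 0], "roll": 0, "grip": -0.3}
    - {"dp": [0, 0, 0], "roll": 0, "grip": 1}
    - {"dp": [0, 0, 0], "roll": 0, "grip": 1}
    - {"dp": [0, 0, 0], "roll": 0, "grip": 1}
    - {"dp": [0, 0, 0], "roll": 0, "grip": 1}
    - {"dp": [0, 0, 0], "roll": 0, "grip": 1}

```text
time_s: 8.32
ee_pos: [0.5796, 0.1781, 0.0753]
eef_rot: [-1.57, 0.0, -1.409]
force: [-1.3, 0.8, 3.8]
grip_width: 0.0367
```

Call:
apply_moves:
  deltas:
    - {"dp": [0, 0, -0.004], "roll": 0, "grip": 1}
    - {"dp": [0, 0, -0.004], "roll": 0, "grip": 1}
    - {"dp": [0, 0, -0.004], "roll": 0, "grip": 1}
    - {"dp": [0, 0, -0.004], "roll": 0, "grip": 1}
    - {"dp": [0, 0, -0.004], "roll": 0, "grip": 1}
    - {"dp": [0, 0, -0.004], "roll": 0, "grip": 1}
    - {"dp": [0, 0, 0], "roll": 0, "grip": 1}

```text
time_s: 9.2
ee_pos: [0.5553, 0.174, 0.075]
eef_rot: [-1.572, -0.0, -1.409]
force: [-0.3, -2.9, 4.8]
grip_width: 0.0369
```

Call:
apply_moves:
  deltas:
    - {"dp": [0, 0, -0.0015], "roll": 0, "grip": 1}
    - {"dp": [0, 0, -0.0015], "roll": 0, "grip": 1}
    - {"dp": [0, 0, 0], "roll": 0, "grip": 1}

```text
time_s: 9.57
ee_pos: [0.553, 0.1737, 0.075]
eef_rot: [-1.57, -0.0, -1.409]
force: [3.5, -1.5, 4.1]
grip_width: 0.0366
```

Call:
apply_moves:
  deltas:
    - {"dp": [0, 0, -0.0015], "roll": 0, "grip": 1}
    - {"dp": [0, 0, 0], "roll": 0, "grip": 1}

```text
time_s: 9.82
ee_pos: [0.5527, 0.1736, 0.0753]
eef_rot: [-1.567, 0.0, -1.409]
force: [12.1, -1.0, -0.2]
grip_width: 0.0372
```

Call:
apply_moves:
  deltas:
    - {"dp": [0, 0, 0], "roll": 0, "grip": -0.4}
    - {"dp": [0, 0, 0], "roll": 0, "grip": -0.4}
    - {"dp": [0, -0.03, 0], "roll": 0, "grip": -0.4}
    - {"dp": [0, -0.05, 0], "roll": 0, "grip": -0.4}
    - {"dp": [0, -0.045, 0.03], "roll": 0, "grip": -0.4}
    - {"dp": [0, 0, 0.053], "roll": 0, "grip": -0.4}
    - {"dp": [0, 0, 0], "roll": 0, "grip": -0.4}

```text
time_s: 10.7
ee_pos: [0.6344, 0.187, 0.1976]
eef_rot: [-1.574, 0.0, -1.409]
force: [-1.4, 0.4, -0.3]
grip_width: 0.0659
```

Run:
```python
from h import *
o=ctrl.get_obs();print(o["time_s"],o["ee_pos"],o["eef_rot"],o["force"])
I=imaging.camera_info("wrist");w=imaging.camera("wrist");cv2.imwrite("pics/w3.png",w)
T=I["world_from_camera"];K=I["K"]
def px(p):
    q=np.linalg.inv(T)@np.r_[p,1];u=K@q[:3];return u[:2]/u[2]
c=px([.6345,.1877,.1]).astype(int)
x0=max(c[0]-80,0);y0=max(c[1]-80,0)
cv2.imwrite("pics/w3c.png",cv2.resize(w[y0:y0+180,x0:x0+160],None,fx=3.3,fy=3.3,interpolation=cv2.INTER_CUBIC));print(x0,y0)
b=[c[0]-60,c[1]-70,c[0]+60,c[1]+100]
P=lambda c,z:np.array([onplane(I,p[0],z)[:2] for p in c])
for k in blobs(w,(10,90,90),(32,255,255),b)[:2]: print("brass",cv2.minAreaRect((P(k,.083)*1000).astype(np.float32)))
for k in blobs(w,(0,0,0),(180,255,60),[c[0]-24,c[1]-24,c[0]+24,c[1]+24])[:1]: print("dial",cv2.minEnclosingCircle((P(k,.1)*1000).astype(np.float32)))
```

```text
10.7 [0.63440867 0.18703104 0.19760964] [-1.57379260e+00  5.43517669e-05 -1.40915591e+00] [-1.35184673  0.39094694 -0.31830329]
172 123
brass ((633.357177734375, 186.84146118164062), (71.09962463378906, 47.71980667114258), 9.257466316223145)
brass ((608.7083740234375, 168.75140380859375), (16.623769760131836, 22.536865234375), 9.25748348236084)
dial ((633.828369140625, 186.2361297607422), 18.45079803466797)
```

View pics/w3c.png

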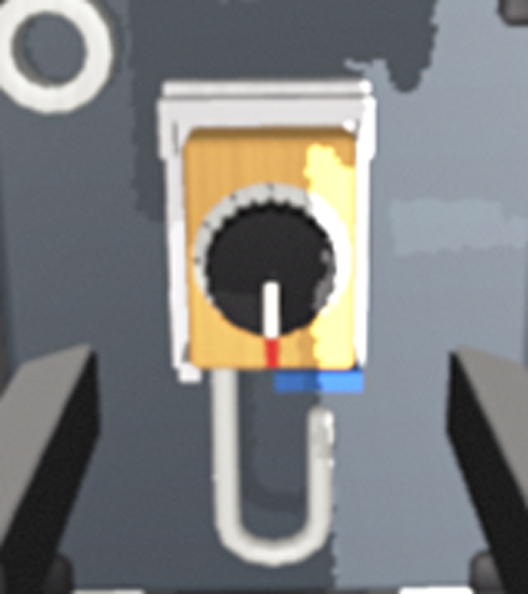

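The crop shows the shackle out, its short leg's end clear of the blue eye at about (320,410), and the pointer still on the mark. Next is gripping the body.

Call:
apply_moves:
  deltas:
    - {"dp": [0, 0.03, -0.002], "roll": 0, "grip": -0.4}
    - {"dp": [0, 0.04, 0], "roll": 0, "grip": -0.4}
    - {"dp": [0, 0.03, 0], "roll": 0, "grip": -0.4}
    - {"dp": [0, 0.015, 0], "roll": 0, "grip": -0.4}
    - {"dp": [0, 0.008, 0], "roll": 0, "grip": -0.4}
    - {"dp": [0, 0, 0], "roll": 0, "grip": -0.4}
  newtons: 40

```text
time_s: 11.5
ee_pos: [0.6313, 0.1866, 0.0775]
eef_rot: [-1.57, 0.0, -1.409]
force: [0.0, 0.8, 0.1]
grip_width: 0.0659
```

Call:
apply_moves:
  deltas:
    - {"dp": [0, 0.005, 0.001], "roll": 0, "grip": -0.4}
    - {"dp": [0, 0, 0], "roll": 0, "grip": -0.4}
    - {"dp": [0, 0, 0], "roll": 0, "grip": 1}
    - {"dp": [0, 0, 0], "roll": 0, "grip": 1}
    - {"dp": [0, 0, 0], "roll": 0, "grip": 1}
    - {"dp": [0, 0, 0], "roll": 0, "grip": 1}

```text
time_s: 12.25
ee_pos: [0.6324, 0.1867, 0.0722]
eef_rot: [-1.57, 0.0, -1.409]
force: [1.1, 1.5, 1.7]
grip_width: 0.0495
```

Call:
apply_moves:
  deltas:
    - {"dp": [0, 0, 0.0008], "roll": 0, "grip": 1}
    - {"dp": [0, -0.005, 0], "roll": 0, "grip": 1}
    - {"dp": [0, -0.01, 0], "roll": 0, "grip": 1}
    - {"dp": [0, -0.015, 0], "roll": 0, "grip": 1}
    - {"dp": [0, -0.02, 0], "roll": 0, "grip": 1}
    - {"dp": [0, -0.03, 0], "roll": 0, "grip": 1}
    - {"dp": [0, -0.03, 0], "roll": 0, "grip": 1}
    - {"dp": [0, 0, 0], "roll": 0, "grip": 1}

```text
time_s: 13.25
ee_pos: [0.634, 0.187, 0.1854]
eef_rot: [-1.565, 0.0, -1.409]
force: [-0.6, -0.4, -3.9]
grip_width: 0.0497
```

Call:
apply_moves:
  deltas:
    - {"dp": [0.015, 0, -0.004], "roll": 0, "grip": 1}
    - {"dp": [0.033, 0, -0.009], "roll": 0, "grip": 1}
    - {"dp": [0.042, 0, -0.0115], "roll": 0, "grip": 1}
    - {"dp": [0.042, 0, -0.0115], "roll": 0, "grip": 1}
    - {"dp": [0.042, 0, -0.0115], "roll": 0, "grip": 1}
    - {"dp": [0.042, 0, -0.0115], "roll": 0, "grip": 1}
    - {"dp": [0.042, 0, -0.0115], "roll": 0, "grip": 1}
    - {"dp": [0.042, 0, -0.0115], "roll": 0, "grip": 1}
    - {"dp": [0.033, 0, -0.009], "roll": 0, "grip": 1}
    - {"dp": [0.015, 0, -0.005], "roll": 0, "grip": 1}

```text
time_s: 14.5
ee_pos: [0.5931, -0.1743, 0.1805]
eef_rot: [-1.573, 0.001, -1.411]
force: [0.5, 0.2, -4.2]
grip_width: 0.0496
```

Call:
apply_moves:
  deltas:
    - {"dp": [0, 0, 0], "roll": 0.1, "grip": 1}
    - {"dp": [0, 0, 0], "roll": 0.1, "grip": 1}
    - {"dp": [0, 0.006, 0], "roll": 0.1, "grip": 1}
    - {"dp": [0, 0, 0], "roll": 0, "grip": 1}
    - {"dp": [0, 0, 0], "roll": 0, "grip": 1}

```text
time_s: 15.12
ee_pos: [0.5942, -0.172, 0.1757]
eef_rot: [-1.571, 0.0, -1.707]
force: [0.1, -0.2, -3.9]
grip_width: 0.0495
```

Run:
```python
from h import *
o=ctrl.get_obs();print(o["time_s"],o["ee_pos"],o["eef_rot"],o["force"],o["moment"],o["grip_width"])
A=imaging.camera_info("scene");B=imaging.camera_info("side")
a=imaging.camera("scene");b=imaging.camera("side");w=imaging.camera("wrist");I=imaging.camera_info("wrist")
p=o["ee_pos"]
def crop(im,i,n=75):
    T=i["world_from_camera"];q=np.linalg.inv(T)@np.r_[p-[0.02,0,0],1];u=i["K"]@q[:3];u=(u[:2]/u[2]).astype(int)
    y,x=max(u[1]-n,0),max(u[0]-n,0);return cv2.resize(im[y:y+2*n,x:x+2*n],(400,400),interpolation=cv2.INTER_CUBIC)
cv2.imwrite("pics/f.png",np.hstack([crop(a,A),crop(b,B)]))
cv2.imwrite("pics/fw.png",w)
P=lambda c,z:np.array([onplane(I,q[0],z)[:2] for q in c])
zt=p[2]-.0152+.026
for k in blobs(w,(10,90,90),(28,255,255),[180,110,330,280])[:2]: print("brass",cv2.minAreaRect((P(k,zt)*1000).astype(np.float32)))
for k in blobs(w,(0,120,80),(6,255,255),[180,110,330,280],3)[:2]: print("red",cen(k),onplane(I,cen(k),zt))
```

```text
15.125 [ 0.59421161 -0.17195915  0.17573081] [-1.57131141e+00  1.42686501e-04 -1.70655775e+00] [ 0.07745942 -0.17626331 -3.93588149] [ 0.04619154 -0.03027688 -0.00645759] 0.049501059606890045
brass ((621.2207641601562, -176.0745086669922), (49.82744598388672, 78.92969512939453), 82.14341735839844)
```

View pics/f.png

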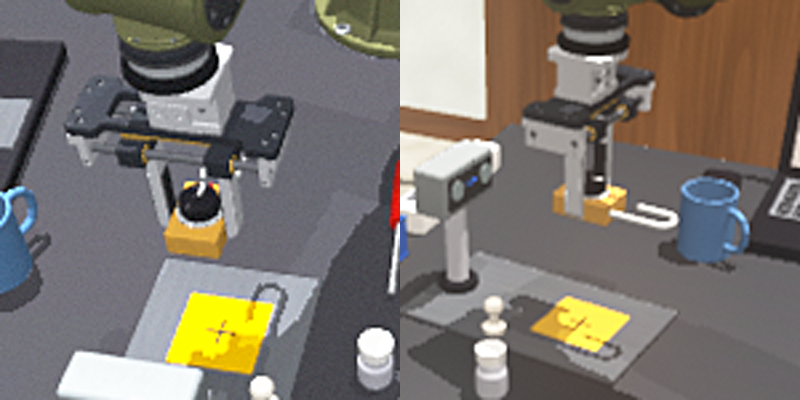

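View pics/fw.png

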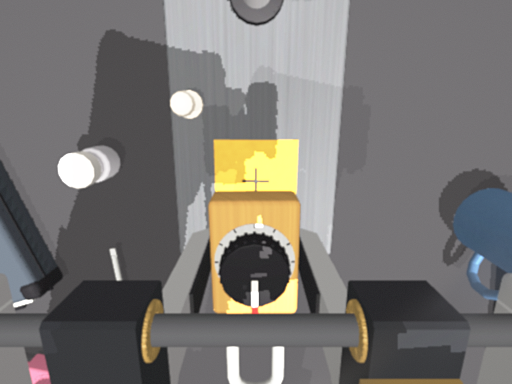

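The views show the lock held level, dial up and shackle out, over the pad. The wrist view has the dial at (255,271), the pointer on the red mark, and the pad cross at (256,181). One last numeric check of the centring.

Run:
```python
from h import *
I=imaging.camera_info("wrist")
print("cross",onplane(I,(256,181),.009),"dial",onplane(I,(255,271),.2035), ctrl.get_obs()["ee_pos"])
```

```text
cross [ 0.59948096 -0.17520521  0.009     ] dial [ 0.59639678 -0.17305165  0.2035    ] [ 0.59437241 -0.17209404  0.17602063]
```

Within 4 mm. I'll make a small trim of 2 mm, settle, and hand in.

Call:
apply_moves:
  deltas:
    - {"dp": [0.001, 0.001, 0.002], "roll": 0, "grip": 1}
    - {"dp": [0, 0, 0], "roll": 0, "grip": 1}
    - {"dp": [0, 0, 0], "roll": 0, "grip": 1}
    - {"dp": [0, 0, 0], "roll": 0, "grip": 1}

```text
time_s: 15.78
ee_pos: [0.5962, -0.1734, 0.1749]
eef_rot: [-1.571, 0.0, -1.709]
force: [0.8, 0.4, -3.9]
grip_width: 0.0494
```

Run:
```python
from station import ctrl
o=ctrl.get_obs();print(o["time_s"],o["ee_pos"],o["eef_rot"],o["force"],o["grip_width"]);print(ctrl.hand_in())
```

```text
15.775 [ 0.59619683 -0.17337667  0.17494997] [-1.57079037e+00  2.23743269e-06 -1.70895300e+00] [ 0.79047437  0.39519556 -3.85302094] 0.04935968488395761
the job is handed in; nothing more can be done
None
```

The job is done and handed in at 15.8 s. I turned the dial clockwise two notches to the red mark and pulled the shackle out until it stopped. I then lifted the lock out of the hasp and held it level, dial up, over the pad.

**Last checks:**
- **Dial:** after the turn the pointer was within 0.01 rad of the mark. It still looked on the mark in the last picture.
- **Shackle:** the pull ended at about 12 N, and the picture showed its short leg clear of the hasp eye.
- **Position:** the lock is within about 2–3 mm of the pad's middle, by estimate after a last 2 mm trim. Its underside is about 15 cm above the pad.
- **Grip:** the opening held at 49.4 mm, and the tool read about 3.9 N of weight.

**Disagreements:**
- The scene, side and wrist cameras put the pad's middle up to about 6 mm apart in x; I aimed for the middle of those values.
- The automatic measurement of the lock in the last picture merged it with the yellow pad, so I used the dial's position instead.

In the last pictures the ball, jar and mug stood where they had been. I did not look at the ring, the screwdriver, the wrench or the rest of the scene after lifting the lock.

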